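# Strip the dead weight tester and put its weights away

### The arm

A 6-joint arm with a two-finger parallel gripper is mounted at the origin on a cart in front of the work surface, level with it; the furniture and walls round the work are solid. World frame = base frame: x ahead of the robot, y to its left, z up, the work surface at z = 0. Lengths are in m, angles in rad, forces in N, time in s.
With the tool pointing down it reaches from about 0.35 to 1 m from the base axis. Payload 7.1 kg.
Tool frame: the origin (TCP) lies between the finger pads; the fingertips stand 22 mm ahead of it and the grasp point (between the pads) lies 3 mm ahead of it; x points along the fingers, y is the direction in which the jaws open and shut, and the axes are right-handed (so a half turn about x gives the same grasp; the last joint's range is limited). The gripper opens to 85 mm and grips with 20 to 120 N. Pads are 22 mm wide; open, the fingers measure 114 mm over their backs; the gripper's body (76 mm by 85 mm) begins 54 mm behind the grasp point. The pads swing forward as they close: fully open they stand 13 mm farther back than shut.
Start: joints at [-1.187, 0.423, 1.63, -0, 1.089, -0.019], TCP at [0.245, -0.575, 0.232] pointing down, gripper open.
Joint ranges: [-3, 3], [-0.9, 2.11], [0.09, 2.58], [-1.31, 4.45], [0.11, 2.69], [-2.54, 2.54]. Speed limits (rad/s): [2.39, 2.39, 3.01, 3.14, 3.14, 3.14].

### API

Orientations are given as a rotation vector (axis times angle).
In Python, from rig import manip gives the robot as it stands. The module is installed in compiled form; this text tells all that it offers. Calls block until the motion is done:
- manip.move_to(position, orientation): joint-space move of the TCP to a pose.
- manip.servo_line(position, orientation=None, rate=0.15): straight line of the TCP; orientation=None keeps the orientation; rate is the mean speed in m/s.
- manip.set_joints(angles): joint-space move.
- manip.command_gripper(opening, f_grip=None): finger opening in m; f_grip is the grip in N (None keeps the last); returns when the fingers have stopped.
- manip.hold(seconds).
- manip.solve_ik(position, orientation): joint angles nearest the present ones, or None.
- manip.camera(name): name is "side" or "top" or "wrist"; returns a dict with "image" (480x640x3 uint8, red, green, blue), "fx", "fy", "cx", "cy" (pixels), "cam_to_world" (4x4, takes a point from camera to world coordinates); the wrist camera has in their place "mount" (4x4, takes a point from camera to tool coordinates, whose origin is the TCP and whose axes are the tool frame's). Camera axes: x right, y down, z forward; pixel columns grow to the right and rows downward; lengths in m; the calibration is good to about 2 mm. A picture is of the moment at which its call begins: read the wrist's pose just before it. There is no depth.
A pose or a line that the arm cannot do raises manip.IKError and nothing moves.
- manip.sign_off(): hands the job in, once; it reports no verdict.
Readings, each from a call of its own:
- manip.get_time(): time.
- manip.get_joint_positions(): joint angles.
- manip.get_joint_vel(): joint speeds.
- manip.get_tau(): joint torques, N m.
- manip.get_position(): TCP position.
- manip.get_ee_rot(): TCP orientation.
- manip.get_contact_force(): force on the tool from outside, world axes, zero at the start.
- manip.get_torque(): the same for the moment, N m.
- manip.get_width(): finger opening in m.
Only numpy, scipy, OpenCV 4.12 (cv2) and the standard library are available. Lean on these libraries where they do the work, as an engineer would, in place of code of your own. Each camera call takes 0.05 s, during which the arm holds its last target.

### The job

The pressure check is finished: take the stacked weights off the dead weight tester one at a time, from the top down, and put each one away upright in its own storage nest, the black block whose round recess is made for that size. Lower each weight right down into its recess rather than dropping it, and leave all four standing flat on the nests' floors.

Things in the scene. Friction and masses are not known exactly. Their poses are not given: they have to be found in the camera images.
- tester: Dead weight tester head, fixed to the bench: grey round base 100 mm across on three feet reaching 65 mm from its axis, column with dark knurled nut, steel weight carrier 62 mm across that turns freely about the vertical. Carrier's top face 80 mm above the bench, with a boss 20 mm wide, 14 mm high that centres the lowest weight. Origin on the axis at bench level, z up. Place and yaw vary.
- weight_d: Steel weight, smallest, top of the stack: disc 36 mm wide, 17 mm thick, with a round boss 20 mm wide, 14 mm high centred on top, to grip it by (31 mm in all, 0.12 kg). A recess 23 mm wide, 15 mm deep in its underside sits over the boss below with 1.7 mm play, so lift it straight up 16 mm or more to free it. Origin at the centre of its underside, z up; yaw has no meaning.
- weight_c: Steel weight, second from the top: disc 52 mm wide, 17 mm thick, with a round boss 20 mm wide, 14 mm high centred on top, to grip it by (31 mm in all, 0.26 kg). A recess 23 mm wide, 15 mm deep in its underside sits over the boss below with 1.7 mm play, so lift it straight up 16 mm or more to free it. Origin at the centre of its underside, z up; yaw has no meaning.
- weight_b: Steel weight, third from the top: disc 68 mm wide, 17 mm thick, with a round boss 20 mm wide, 14 mm high centred on top, to grip it by (31 mm in all, 0.46 kg). A recess 23 mm wide, 15 mm deep in its underside sits over the boss below with 1.7 mm play, so lift it straight up 16 mm or more to free it. Origin at the centre of its underside, z up; yaw has no meaning.
- weight_a: Steel weight, largest, bottom of the stack: disc 84 mm wide, 17 mm thick, with a round boss 20 mm wide, 14 mm high centred on top, to grip it by (31 mm in all, 0.72 kg). A recess 23 mm wide, 15 mm deep in its underside sits over the boss below with 1.7 mm play, so lift it straight up 16 mm or more to free it. Origin at the centre of its underside, z up; yaw has no meaning.
- nest_d: Storage nest for the 36 mm weight: black square block 64 mm wide, 20 mm high, fixed to the bench, with a round recess 46 mm wide, 10 mm deep in its top (rim chamfered 3 mm, grey felt floor). Origin at the centre of its underside at bench level, z up; recess floor at z = 10 mm, rim at 20 mm. Nests and tester swap places from start to start.
- nest_c: Storage nest for the 52 mm weight: black square block 80 mm wide, 20 mm high, fixed to the bench, with a round recess 62 mm wide, 10 mm deep in its top (rim chamfered 3 mm, grey felt floor). Origin at the centre of its underside at bench level, z up; recess floor at z = 10 mm, rim at 20 mm. Nests and tester swap places from start to start.
- nest_b: Storage nest for the 68 mm weight: black square block 96 mm wide, 20 mm high, fixed to the bench, with a round recess 78 mm wide, 10 mm deep in its top (rim chamfered 3 mm, grey felt floor). Origin at the centre of its underside at bench level, z up; recess floor at z = 10 mm, rim at 20 mm. Nests and tester swap places from start to start.
- nest_a: Storage nest for the 84 mm weight: black square block 112 mm wide, 20 mm high, fixed to the bench, with a round recess 94 mm wide, 10 mm deep in its top (rim chamfered 3 mm, grey felt floor). Origin at the centre of its underside at bench level, z up; recess floor at z = 10 mm, rim at 20 mm. Nests and tester swap places from start to start.

How it is judged:
On the way, in this order (a step that is already met when the one before it is completed fails the run):
1. the 36 mm weight is home in its nest and released (horizontal distance between weight_d and nest_d below 0.009 m and z of weight_d in the frame of nest_d between 0.006 and 0.0125 m and angle between weight_d's own z axis and vertical below 0.06 rad and contact force between weight_d and the fingers below 0.1 N and linear speed of weight_d below 0.02 m/s), for 0.2 s.
2. the 52 mm weight is home in its nest and released (horizontal distance between weight_c and nest_c below 0.009 m and z of weight_c in the frame of nest_c between 0.006 and 0.0125 m and angle between weight_c's own z axis and vertical below 0.06 rad and contact force between weight_c and the fingers below 0.1 N and linear speed of weight_c below 0.02 m/s), for 0.2 s.
3. the 68 mm weight is home in its nest and released (horizontal distance between weight_b and nest_b below 0.009 m and z of weight_b in the frame of nest_b between 0.006 and 0.0125 m and angle between weight_b's own z axis and vertical below 0.06 rad and contact force between weight_b and the fingers below 0.1 N and linear speed of weight_b below 0.02 m/s), for 0.2 s.
4. the 84 mm weight is home in its nest and released (horizontal distance between weight_a and nest_a below 0.009 m and z of weight_a in the frame of nest_a between 0.006 and 0.0125 m and angle between weight_a's own z axis and vertical below 0.06 rad and contact force between weight_a and the fingers below 0.1 N and linear speed of weight_a below 0.02 m/s), for 0.2 s.
At the end, for the whole second after the job is handed in: Each of the four weights stands upright (within 3.4 degrees) in the nest of its own size, its underside within 2.5 mm of the recess floor and its axis within 9 mm of the nest's, released and at rest (below 20 mm/s) (all of step 1 and all of step 2 and all of step 3 and all of step 4); the robot touches nothing.
It fails at once if the 36 mm weight was dropped (moved faster than 0.5 m/s out of the fingers, a fall of about 13 mm) (linear speed of weight_d above 0.5 m/s and contact force between weight_d and the fingers below 0.1 N).
It fails at once if the 52 mm weight was dropped (moved faster than 0.5 m/s out of the fingers, a fall of about 13 mm) (linear speed of weight_c above 0.5 m/s and contact force between weight_c and the fingers below 0.1 N).
It fails at once if the 68 mm weight was dropped (moved faster than 0.5 m/s out of the fingers, a fall of about 13 mm) (linear speed of weight_b above 0.5 m/s and contact force between weight_b and the fingers below 0.1 N).
It fails at once if the 84 mm weight was dropped (moved faster than 0.5 m/s out of the fingers, a fall of about 13 mm) (linear speed of weight_a above 0.5 m/s and contact force between weight_a and the fingers below 0.1 N).
It also fails if it takes over 96 s, if anything falls off the work surface, if the arm or the gripper's body presses on something with over 40 N, if the wrist force passes 120 N, or if a joint passes its speed limit or range.

## Working session

There is one attempt and no reset: what is moved stays moved. The work goes in short steps, each a Python script; the robot and the scene stay as the last script left them, time stands still between calls to the robot, and variables do not carry over. Pictures are saved under pics/ and viewed, and the job is handed in when it is done.

```bash
mkdir -p pics; python3 - <<'E'
from rig import manip as m
import cv2,numpy as np
np.set_printoptions(precision=4,suppress=True)
print(m.get_time(),m.get_position(),m.get_ee_rot(),m.get_width())
for n in ["side","top","wrist"]:
    c=m.camera(n); cv2.imwrite(f"pics/{n}0.png",c["image"][:,:,::-1])
    print(n,c["fx"],c["fy"],c["cx"],c["cy"]); print(c.get("cam_to_world",c.get("mount")))
E
```

```text
0.0 [ 0.2448 -0.5745  0.2315] [ 2.0003  0.41   -2.0008] 0.08513475666034655
side 490.676073556902 490.676073556902 315.70821464198605 240.03845375484707
[[-0.9619 -0.1579  0.2232  0.3634]
 [-0.2734  0.5615 -0.781   0.4606]
 [-0.002  -0.8123 -0.5833  0.6092]
 [ 0.      0.      0.      1.    ]]
top 621.9296172847609 621.9296172847609 324.0742430119824 233.3427778488958
[[-0.0201 -0.9845  0.1745  0.3403]
 [-0.9996  0.0165 -0.0224 -0.179 ]
 [ 0.0192 -0.1749 -0.9844  1.087 ]
 [ 0.      0.      0.      1.    ]]
wrist 379.9407580307788 379.9407580307788 321.62833228500233 236.31093938903857
[[-0.0008 -0.3139  0.9495 -0.142 ]
 [ 1.     -0.0004  0.0007  0.0005]
 [ 0.0002  0.9495  0.3139 -0.0805]
 [ 0.      0.      0.      1.    ]]
```

View pics/side0.png

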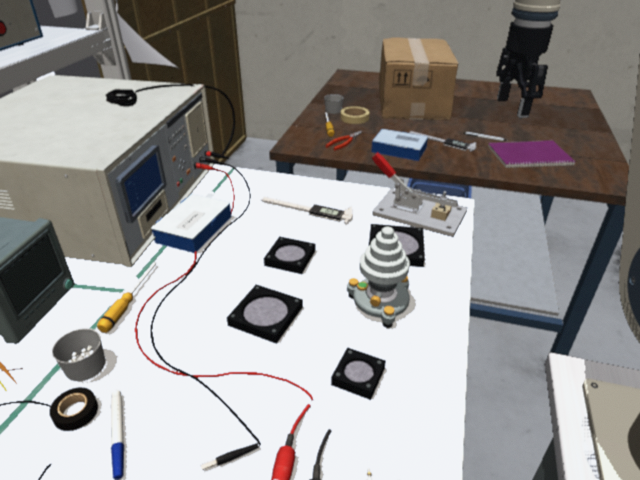

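View pics/top0.png

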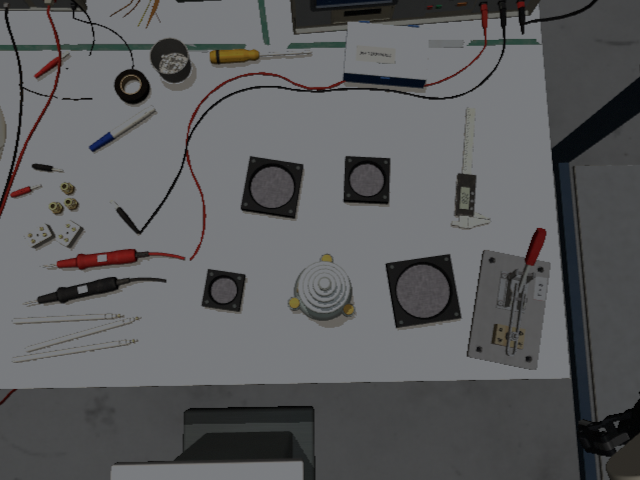

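View pics/wrist0.png

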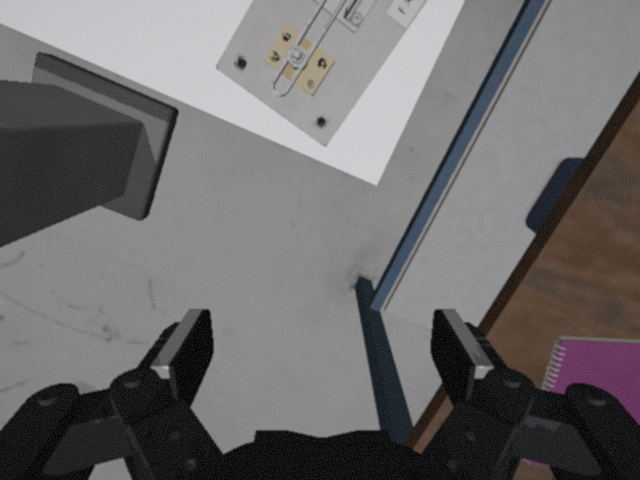

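The top view shows nest_b at about (272,187), nest_c at (367,180), nest_d at (224,290) and nest_a at (423,291). The tester with its stack is at (323,290), top boss near (324,284). Next I measure these in both fixed views.

```bash
cat > h.py <<'E'
from rig import manip as m
import cv2,numpy as np
from scipy.spatial.transform import Rotation as R
np.set_printoptions(precision=4,suppress=True)
def ray(c,T,uv,z):
    d=T[:3,:3]@np.array([(uv[0]-c["cx"])/c["fx"],(uv[1]-c["cy"])/c["fy"],1.])
    o=T[:3,3]; return o+d*(z-o[2])/d[2]
E
python3 - <<'E'
from h import *
for n in ["top","side"]:
    c=m.camera(n);T=c["cam_to_world"];im=c["image"]
    g=im.max(axis=2)
    mask=((g<(50 if n=="side" else 45))*255).astype(np.uint8)
    cs,h=cv2.findContours(mask,cv2.RETR_CCOMP,cv2.CHAIN_APPROX_NONE)
    for i,k in enumerate(cs):
        if h[0][i][3]>=0:
            a=cv2.contourArea(k)
            if a<300 : continue
            # felt hole; outline projected at rim z=.017 (felt radius)
            P=np.array([ray(c,T,p[0],0.010)[:2] for p in k],np.float32)
            (x,y),r=cv2.minEnclosingCircle(P)
            e=cv2.fitEllipse(k); q=ray(c,T,e[0],0.010)
            par=cs[h[0][i][3]]
            Q=np.array([ray(c,T,p[0],0.02)[:2] for p in par],np.float32)
            rc=cv2.minAreaRect(Q)
            print(n,e[0],"felt",np.array([x,y]),"diam",2*r,"ell",q[:2],"block",np.array(rc[0]),np.array(rc[1]))
c=m.camera("top");im=c["image"]
cv2.imwrite("pics/topz.png",cv2.resize(im[240:340,270:380,::-1],None,fx=6,fy=6,interpolation=cv2.INTER_CUBIC))
c=m.camera("side");im=c["image"]
cv2.imwrite("pics/sidez.png",cv2.resize(im[215:330,335:435,::-1],None,fx=5,fy=5,interpolation=cv2.INTER_CUBIC))
E
```

```text
top (223.40628051757812, 290.1371765136719) felt [ 0.4348 -0.0279] diam 0.0480676107108593 ell [ 0.4346 -0.0278] block [ 0.434 -0.029] [0.0646 0.0635]
top (422.4565124511719, 290.79998779296875) felt [ 0.4271 -0.3724] diam 0.09591198712587357 ell [ 0.4271 -0.3723] block [ 0.4273 -0.3707] [0.1109 0.1122]
top (271.9022521972656, 187.02566528320312) felt [ 0.6172 -0.1125] diam 0.08028585463762283 ell [ 0.6165 -0.1123] block [ 0.6142 -0.1127] [0.0954 0.0993]
top (366.3977966308594, 179.712890625) felt [ 0.6276 -0.2812] diam 0.06373627483844757 ell [ 0.6273 -0.2812] block [ 0.6247 -0.2805] [0.079  0.0841]
top (130.31163024902344, 84.05409240722656) felt [0.814  0.1446] diam 0.043454308062791824 ell [0.8139 0.1447] block [0.8051 0.1387] [0.0663 0.0577]
side (71.82080841064453, 404.3390197753906) felt [0.8183 0.1393] diam 0.04722294211387634 ell [0.8182 0.14  ] block [0.8037 0.15  ] [0.0566 0.0701]
side (358.3345947265625, 371.36395263671875) felt [ 0.4362 -0.0292] diam 0.04857225343585014 ell [ 0.4362 -0.0291] block [ 0.435  -0.0197] [0.0733 0.0644]
side (265.1059875488281, 311.3407287597656) felt [ 0.6194 -0.1138] diam 0.08177141100168228 ell [ 0.6193 -0.1131] block [ 0.6144 -0.1027] [0.1054 0.1015]
side (289.74444580078125, 253.13502502441406) felt [ 0.6305 -0.2839] diam 0.06567291170358658 ell [ 0.6307 -0.2839] block [ 0.6253 -0.2687] [0.0938 0.0837]
side (144.12298583984375, 184.1661376953125) felt [ 1.0752 -0.4745] diam 0.34240075945854187 ell [ 1.0695 -0.4555] block [ 1.0728 -0.4585] [0.1034 0.3696]
side (211.49082946777344, 50.071067810058594) felt [ 1.5119 -1.7603] diam 1.337472677230835 ell [ 1.4543 -1.6387] block [ 1.5226 -1.5489] [0.4136 2.2333]
```

View pics/topz.png

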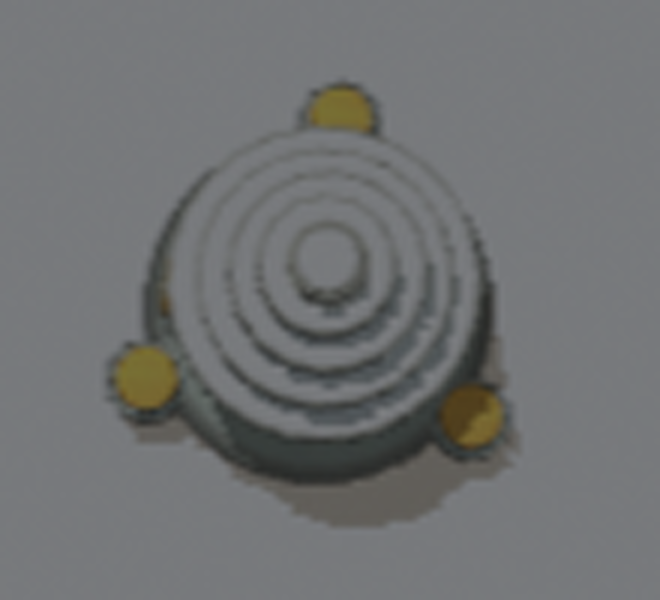

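View pics/sidez.png

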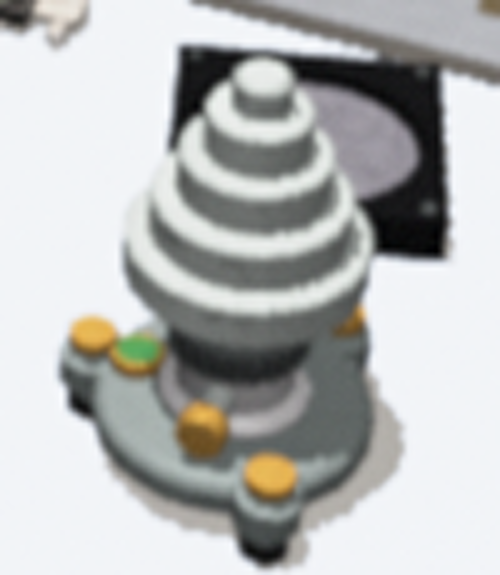

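```bash
python3 - <<'E'
from h import *
D=[]
for n,uv in [("top",(324,282.2)),("side",(387.3,229.5))]:
    c=m.camera(n);T=c["cam_to_world"]
    p=ray(c,T,uv,.162);print(n,p);D.append((T[:3,3],p-T[:3,3]))
(o1,d1),(o2,d2)=D
s=np.linalg.lstsq(np.c_[d1,-d2],o2-o1,rcond=None)[0]
print(o1+s[0]*d1,o2+s[1]*d2)
Rt=R.from_rotvec(m.get_ee_rot()).as_matrix();print(Rt)
# candidates: tool x down, tool z = direction (cos a, sin a); y = z cross x
q0=m.get_joint_positions()
for nm,p in dict(stk=(.425,-.2,.3),d=(.435,-.0285,.15),c=(.629,-.2825,.15),b=(.618,-.113,.15),a=(.4275,-.3725,.15),alow=(.4275,-.3725,.05)).items():
  for a in range(-180,180,45):
    z=np.array([np.cos(np.radians(a)),np.sin(np.radians(a)),0]);x=np.array([0,0,-1.])
    M=np.c_[x,np.cross(z,x),z]
    q=m.solve_ik(p,R.from_matrix(M).as_rotvec())
    print(nm,a,None if q is None else np.array(q))
E
```

```text
top [ 0.4303 -0.1985  0.162 ]
side [ 0.4315 -0.1974  0.162 ]
[ 0.4304 -0.1985  0.1612] [ 0.4316 -0.1984  0.1613]
[[-0.      0.392  -0.92  ]
 [ 0.0001 -0.92   -0.392 ]
 [-1.     -0.0001 -0.    ]]
stk -180 [-0.4652  0.1083  1.8916 -0.      1.1417  1.1056]
stk -135 [-0.4652  0.1083  1.8916 -0.      1.1417  0.3202]
stk -90 [-0.4652  0.1083  1.8916 -0.      1.1417 -0.4652]
stk -45 [-0.4652  0.1083  1.8916 -0.      1.1417 -1.2506]
stk 0 [-0.4652  0.1083  1.8916  0.      1.1417 -2.036 ]
stk 45 None
stk 90 None
stk 135 [-0.4652  0.1083  1.8916  0.      1.1417  1.891 ]
d -180 [-0.0927  0.2805  2.0961 -0.      0.7649  1.4781]
d -135 [-0.0927  0.2805  2.0961 -0.      0.7649  0.6927]
d -90 [-0.0927  0.2805  2.0961 -0.      0.7649 -0.0927]
d -45 [-0.0927  0.2805  2.0961 -0.      0.7649 -0.8781]
d 0 [-0.0927  0.2805  2.0961 -0.      0.7649 -1.6635]
d 45 [-0.0927  0.2805  2.0961 -0.      0.7649 -2.4489]
d 90 None
d 135 [-0.0927  0.2805  2.0961  0.      0.7649  2.2635]
c -180 [-0.4394  0.607   1.5283 -0.      1.0063  1.1314]
c -135 [-0.4394  0.607   1.5283 -0.      1.0063  0.346 ]
c -90 [-0.4394  0.
[... 705 characters left out ...]
377  0.4481  1.8173 -0.      0.8762 -0.7377]
a -45 [-0.7377  0.4481  1.8173 -0.      0.8762 -1.5231]
a 0 [-0.7377  0.4481  1.8173  0.      0.8762 -2.3085]
a 45 None
a 90 [-0.7377  0.4481  1.8173  0.      0.8762  2.4038]
a 135 [-0.7377  0.4481  1.8173  0.      0.8762  1.6184]
alow -180 [-0.7377  0.6066  1.8521 -0.      0.683   0.8331]
alow -135 [-0.7377  0.6066  1.8521 -0.      0.683   0.0477]
alow -90 [-0.7377  0.6066  1.8521 -0.      0.683  -0.7377]
alow -45 [-0.7377  0.6066  1.8521 -0.      0.683  -1.5231]
alow 0 [-0.7377  0.6066  1.8521  0.      0.683  -2.3085]
alow 45 None
alow 90 [-0.7377  0.6066  1.8521  0.      0.683   2.4038]
alow 135 [-0.7377  0.6066  1.8521  0.      0.683   1.6184]
```

Both views put the boss top at z ≈ 0.161 against an expected 0.162, and they agree within 1.2 mm in xy. I move above the stack and check with the wrist camera.

```bash
cat >> h.py <<'E'
M0=np.c_[[0,0,-1.],[1.,0,0],[0,-1.,0]]
RV=R.from_matrix(M0).as_rotvec()
def wcam():
    p=np.array(m.get_position());Rm=R.from_rotvec(m.get_ee_rot()).as_matrix()
    c=m.camera("wrist");T=np.eye(4);T[:3,:3]=Rm;T[:3,3]=p
    return c,T@c["mount"]
E
python3 - <<'E'
from h import *
m.move_to([.431,-.198,.25],RV)
m.command_gripper(.036,30)
c,T=wcam();cv2.imwrite("pics/w1.png",c["image"][:,:,::-1])
print(m.get_time(),m.get_position(),m.get_width(),m.get_contact_force())
def proj(P):
    q=np.linalg.inv(T)@np.r_[P,1];return c["fx"]*q[0]/q[2]+c["cx"],c["fy"]*q[1]/q[2]+c["cy"]
print(proj([.431,-.198,.161]))
E
```

```text
2.5833 [ 0.431  -0.1981  0.25  ] 0.035863812608269915 [ 0.3254 -0.3171  0.142 ]
(np.float64(321.3567117135544), np.float64(241.37782179925802))
```

View pics/w1.png

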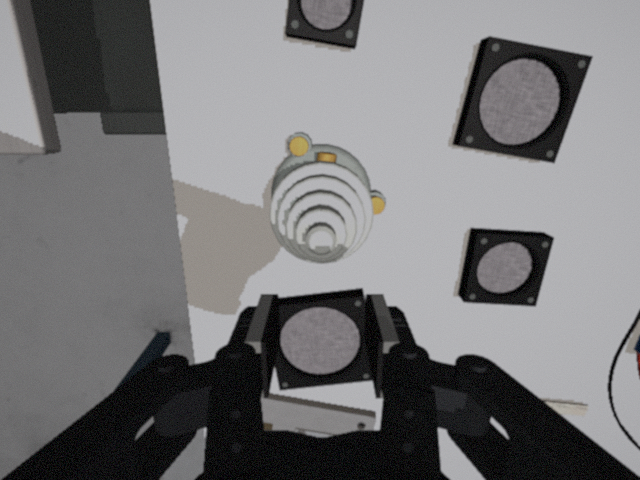

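The wrist view shows the boss at (320,238), against a prediction of (321,241), so it agrees within about 2 mm. I descend and watch the force.

```bash
python3 - <<'E'
from h import *
m.servo_line([.431,-.1985,.173],RV,rate=.1)
f0=np.array(m.get_contact_force());print(f0)
m.command_gripper(.018,20)
print(m.get_width(),m.get_contact_force(),m.get_position())
c,T=wcam();cv2.imwrite("pics/w2.png",c["image"][:,:,::-1])
c=m.camera("side");cv2.imwrite("pics/s2.png",cv2.resize(c["image"][130:330,300:480,::-1],None,fx=3,fy=3))
print(m.get_time())
E
```

```text
[ 0.2401  0.2224 -0.467 ]
0.01805998491325078 [-0.0268 -0.164   0.3104] [ 0.4312 -0.1986  0.1734]
3.9167
```

View pics/w2.png

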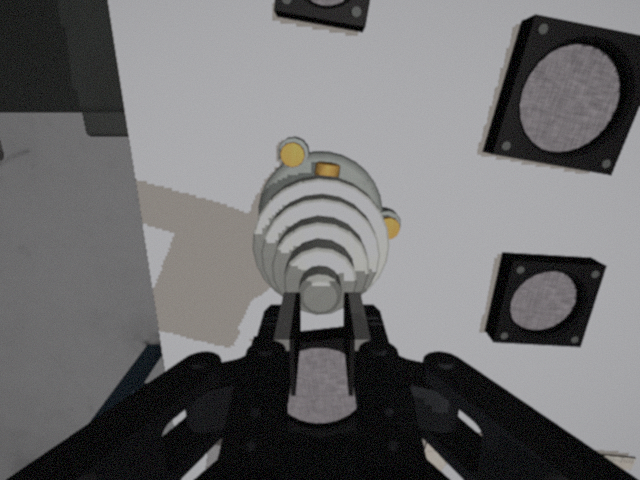

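View pics/s2.png

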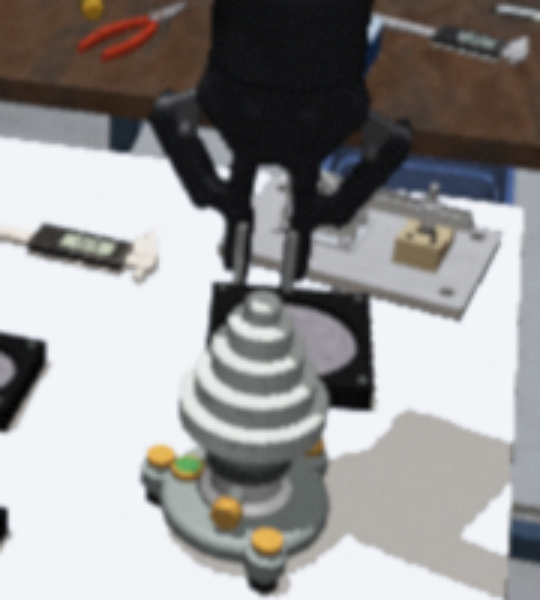

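The fingers closed above the boss (width 18 mm, no grip). In the picture the tips at row 293 come out about level with the TCP rather than 22 mm ahead. I open, feel downward in small steps, and try again.

```bash
python3 - <<'E'
from h import *
m.command_gripper(.036,20)
f0=np.array(m.get_contact_force())
z=.173
while z>.146:
    z-=.003; m.servo_line([.431,-.198,z],RV,rate=.05)
    f=np.array(m.get_contact_force())-f0; print(round(z,4),f)
    if np.linalg.norm(f)>3: break
print(m.get_time())
c,T=wcam();cv2.imwrite("pics/w3.png",c["image"][:,:,::-1])
c=m.camera("side");cv2.imwrite("pics/s3.png",cv2.resize(c["image"][130:330,300:480,::-1],None,fx=3,fy=3))
E
```

```text
0.17 [ 0.4775  0.5831 -0.8447]
0.167 [ 0.6997 -0.0353 -1.0959]
0.164 [ 0.0507  0.9666 -0.9605]
0.161 [ 0.2881  0.7996 -1.3835]
0.158 [ 0.6616 -0.1949 -0.6159]
0.155 [ 0.3293  0.201  -0.5689]
0.152 [ 0.8647  0.5431 -1.0564]
0.149 [ 0.1737  0.845  -1.572 ]
0.146 [-3.1802 -0.0917 12.8892]
6.4833
```

View pics/w3.png

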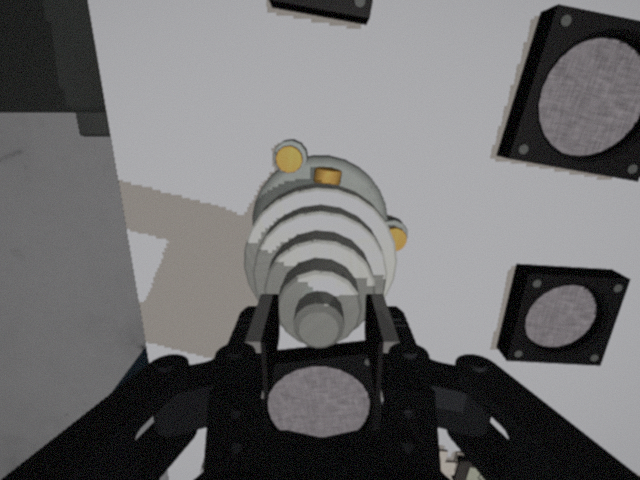

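View pics/s3.png

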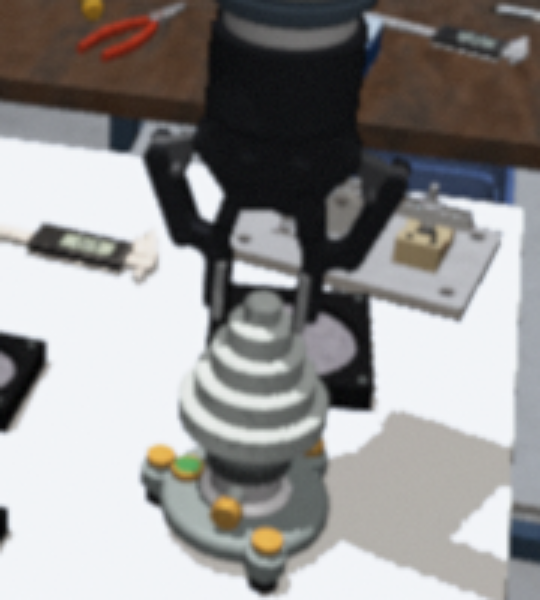

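Contact came between TCP z = 0.149 and 0.146 on disc d's top (0.148), so the tips really are level with the TCP. I raise to 0.1525 and grip.

```bash
python3 - <<'E'
from h import *
m.servo_line([.431,-.198,.1525],RV,rate=.05)
f0=np.array(m.get_contact_force())
m.command_gripper(.014,20); m.hold(.1)
print(m.get_width(),f0,m.get_contact_force(),m.get_position(),m.get_time())
E
```

```text
0.01873517276768697 [ 0.0059 -0.3756  0.5422] [-0.0695  0.158   2.4616] [ 0.4309 -0.1979  0.1524] 7.25
```

Width reads 18.7 mm, so the boss is gripped. I lift, check, and carry to nest_d.

```bash
cat >> h.py <<'E'
S=np.array([.431,-.198]); 
N=dict(d=(.4352,-.0285),c=(.629,-.2825),b=(.618,-.113),a=(.428,-.3725))
def lift(z,f):
    m.command_gripper(.012,f)
    p=np.array(m.get_position())
    m.servo_line([p[0],p[1],z+.022],RV,rate=.06)
    print("lifted",m.get_width(),m.get_contact_force(),m.get_time())
def carry(n,zc,off=(0,0)):
    x,y=N[n]; x+=off[0];y+=off[1]
    p=np.array(m.get_position()); 
    if p[2]<zc: m.servo_line([p[0],p[1],zc],RV,rate=.15)
    m.servo_line([x,y,zc],RV,rate=.22)
    m.servo_line([x,y,.055],RV,rate=.15)
    print("over",n,m.get_width(),m.get_contact_force(),m.get_time())
def lower(n,dz,off=(0,0)):
    x,y=N[n]; x+=off[0];y+=off[1]
    z=.010+dz+.004
    m.servo_line([x,y,z],RV,rate=.05); m.hold(.1)
    f0=np.array(m.get_contact_force())
    while z>.010+dz-.004:
        z-=.001; m.servo_line([x,y,z],RV,rate=.04)
        f=np.array(m.get_contact_force())-f0
        if f[2]>2.5: break
    print("down z",z,f,m.get_position(),m.get_time())
E
python3 - <<'E'
from h import *
lift(.1525,40)
c,T=wcam();cv2.imwrite("pics/w4.png",c["image"][:,:,::-1])
carry("d",.19)
c,T=wcam();cv2.imwrite("pics/w5.png",c["image"][:,:,::-1])
E
```

```text
lifted 0.017611606656499457 [-0.8225  0.2242 -1.4144] 7.9833
over d 0.017447646206271213 [ 0.0523 -1.1886 -1.3816] 10.25
```

View pics/w5.png

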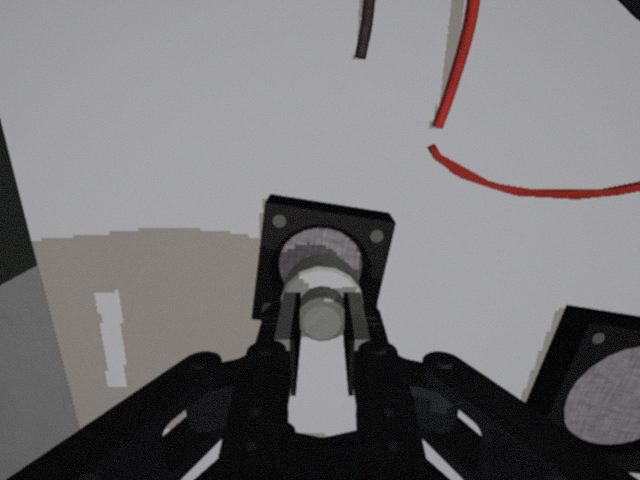

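View pics/w4.png

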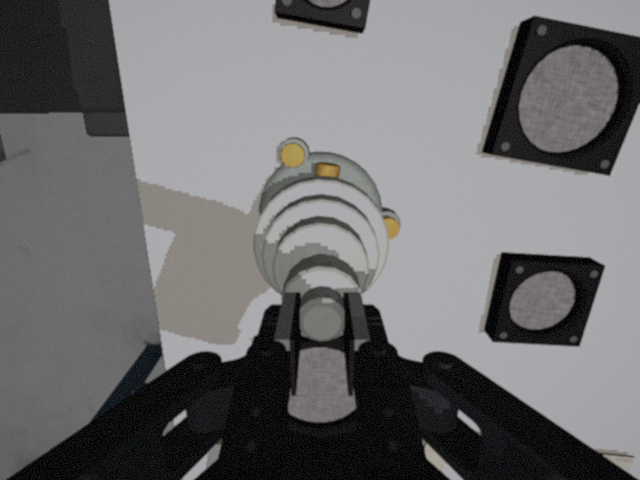

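Weight d hangs upright, and the nest's felt lines up in x. I use the w4 picture to check wrist camera bias against the nests.

```bash
cat >> h.py <<'E'
def felts(c,T):
    im=c["image"].astype(int);g=im.max(axis=2)
    mask=((g<60)*255).astype(np.uint8)
    cs,h=cv2.findContours(mask,cv2.RETR_CCOMP,cv2.CHAIN_APPROX_NONE);out=[]
    for i,k in enumerate(cs):
        if h[0][i][3]>=0 and cv2.contourArea(k)>1200:
            e=cv2.fitEllipse(k)
            P=np.array([ray(c,T,p[0],.01)[:2] for p in k],np.float32)
            o,r=cv2.minEnclosingCircle(P)
            out.append((np.round(e[0],1),ray(c,T,e[0],.01)[:2],np.round(2*r,4)))
    return out
E
python3 - <<'E'
from h import *
c,T=wcam()
for f,p in (("w1",(.431,-.1981,.25)),("w4",(.4309,-.1979,.1745))):
    im=cv2.imread(f"pics/{f}.png")[:,:,::-1]; c2=dict(c);c2["image"]=im
    W=np.eye(4);W[:3,:3]=M0;W[:3,3]=p
    for o in felts(c2,W@c["mount"]): print(f,*o)
E
```

```text
w1 [320.4 406.1] [ 0.4297 -0.4671] 0.167
w1 [319.5 340. ] [ 0.4288 -0.3718] 0.0963
w1 [504.  267.3] [ 0.6299 -0.2802] 0.0637
w1 [518.9 101.3] [ 0.6182 -0.1098] 0.0795
w4 [321.1 386.8] [ 0.4306 -0.3745] 0.0929
w4 [542.  300.2] [ 0.6295 -0.28  ] 0.0625
w4 [567.7  98.6] [ 0.6179 -0.1093] 0.0787
```

The wrist camera reads about +3 mm in y for both nests and boss, so it is a common bias and x agrees. I keep the fixed-camera positions and lower d.

```bash
python3 - <<'E'
from h import *
lower("d",.0215)
c=m.camera("side");cv2.imwrite("pics/s6.png",cv2.resize(c["image"][280:430,280:440,::-1],None,fx=4,fy=4))
E
```

```text
down z 0.0315 [-0.252   0.5496  3.453 ] [ 0.4353 -0.0285  0.0316] 11.9917
```

View pics/s6.png

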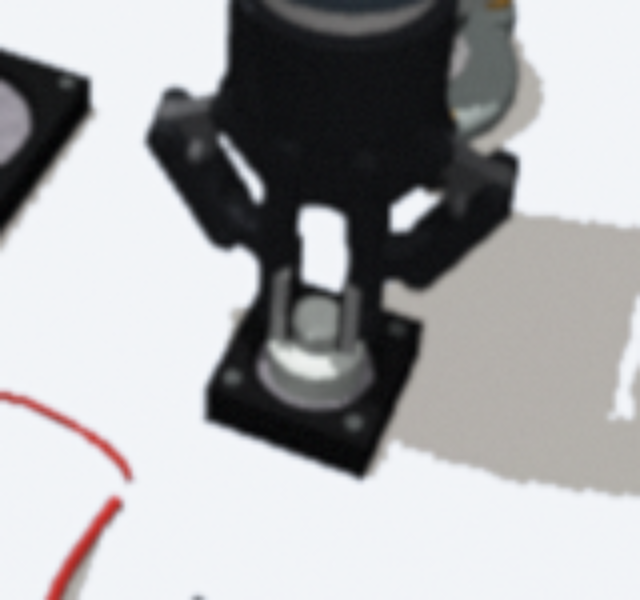

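It touched down at exactly the predicted height (TCP 0.0315) and sits centred. I release and go to weight c.

```bash
cat >> h.py <<'E'
def release(n):
    m.command_gripper(.036); m.hold(.05)
    p=np.array(m.get_position())
    m.servo_line([p[0],p[1],p[2]+.03],RV,rate=.15)
    print("rel",m.get_width(),m.get_contact_force(),m.get_time())
def approach(zg,zt):
    p=np.array(m.get_position())
    m.servo_line([p[0],p[1],zt],RV,rate=.25)
    m.servo_line([S[0],S[1],zt],RV,rate=.3)
def wboss(ztop,name):
    c,T=wcam();cv2.imwrite(f"pics/{name}.png",c["image"][:,:,::-1])
    q=np.linalg.inv(T)@np.r_[S,ztop,1]
    print("predicted boss px",c["fx"]*q[0]/q[2]+c["cx"],c["fy"]*q[1]/q[2]+c["cy"],m.get_time())
E
python3 - <<'E'
from h import *
release("d")
p=m.get_position();m.servo_line([p[0],p[1],.19],RV,rate=.25)
c,T=wcam();cv2.imwrite("pics/w7.png",c["image"][:,:,::-1])
m.servo_line([*S,.19],RV,rate=.3)
wboss(.145,"w8")
E
python3 -c "
import cv2,numpy as np
cv2.imwrite('pics/w78.png',np.hstack([cv2.resize(cv2.imread(f'pics/{f}.png'),(400,300)) for f in('w7','w8')]))"
```

```text
rel 0.03574911705839314 [-0.4561 -0.9608  0.2929] 12.7583
predicted boss px 323.31071980278665 271.02591649814934 14.2417
```

View pics/w78.png

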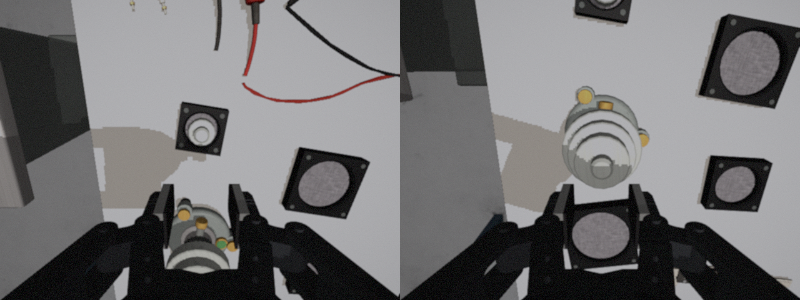

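d stands in its nest. c's boss appears at (320,267) against a prediction of (323,271), so I nudge x by −1 mm and grip.

```bash
sed -i 's/^S=.*/S=np.array([.4302,-.198])/' h.py; cat >> h.py <<'E'
def grip(zg,f):
    m.servo_line([*S,zg],RV,rate=.1)
    f0=np.array(m.get_contact_force())
    m.command_gripper(.012,20); m.hold(.1)
    print("grip",m.get_width(),np.array(m.get_contact_force())-f0,m.get_time())
    lift(zg,f)
E
python3 - <<'E'
from h import *
grip(.1355,60)
c,T=wcam();cv2.imwrite("pics/w9.png",c["image"][:,:,::-1])
c=m.camera("side");cv2.imwrite("pics/s9.png",cv2.resize(c["image"][130:330,300:480,::-1],None,fx=3,fy=3))
E
python3 -c "
import cv2,numpy as np
cv2.imwrite('pics/ws9.png',np.hstack([cv2.resize(cv2.imread(f'pics/{f}.png'),(400,400)) for f in('w9','s9')]))"
```

```text
grip 0.018561517684188757 [0.0771 0.2758 5.8126] 15.3167
lifted 0.016688915730180977 [-0.2867  0.2071 -4.2601] 16.05
```

View pics/ws9.png

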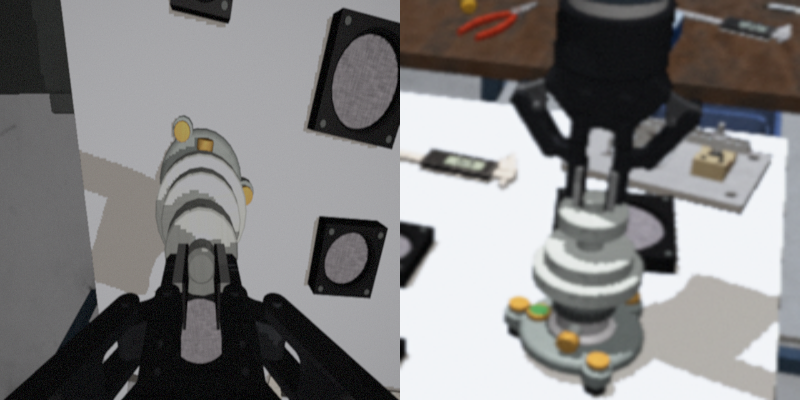

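c is lifted cleanly, about 4.3 N of load. I carry it to nest_c and lower.

```bash
python3 - <<'E'
from h import *
carry("c",.17)
lower("c",.0215)
c=m.camera("side");cv2.imwrite("pics/s10.png",cv2.resize(c["image"][180:310,220:380,::-1],None,fx=4,fy=4))
E
```

```text
over c 0.01712368037237569 [ 0.5535 -0.1659 -2.904 ] 18.45
down z 0.0315 [-2.063   1.8864  8.5087] [ 0.6292 -0.2826  0.0326] 20.0917
```

View pics/s10.png

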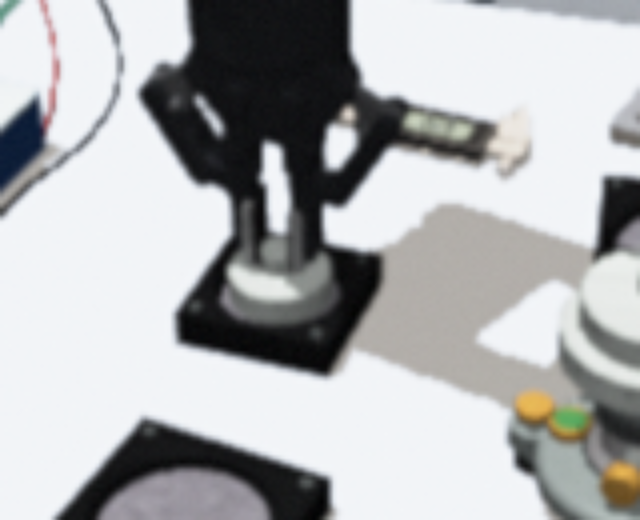

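c is in the recess at the right height. I release it, look, and go on to b.

```bash
python3 - <<'E'
from h import *
release("c")
p=m.get_position();m.servo_line([p[0],p[1],.165],RV,rate=.25)
c,T=wcam();cv2.imwrite("pics/w11.png",c["image"][:,:,::-1])
m.servo_line([*S,.175],RV,rate=.3)
wboss(.128,"w12")
c=m.camera("side");cv2.imwrite("pics/s11.png",cv2.resize(c["image"][200:300,240:340,::-1],(400,400)))
E
python3 -c "
import cv2,numpy as np
cv2.imwrite('pics/w1112.png',np.hstack([cv2.resize(cv2.imread(f'pics/{f}.png'),(w,300)) for f,w in(('s11',300),('w12',400))]))"
```

```text
rel 0.03599729617017423 [ 0.4152 -0.4893 -0.6245] 20.8667
predicted boss px 318.69719284215677 265.9163894384501 22.4083
```

View pics/w1112.png

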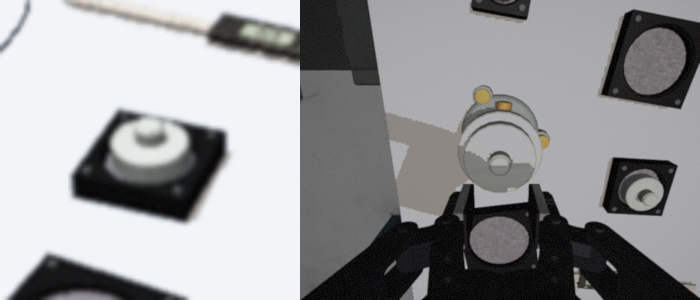

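```bash
python3 - <<'E'
from h import *
c=m.camera("side");T=c["cam_to_world"]
print("c from side",ray(c,T,(289.5,242.2),.041))
t=m.camera("top");cv2.imwrite("pics/t1.png",cv2.resize(t["image"][150:320,195:395,::-1],None,fx=4,fy=3.5,interpolation=cv2.INTER_CUBIC))
E
```

```text
c from side [ 0.6286 -0.2792  0.041 ]
```

View pics/t1.png

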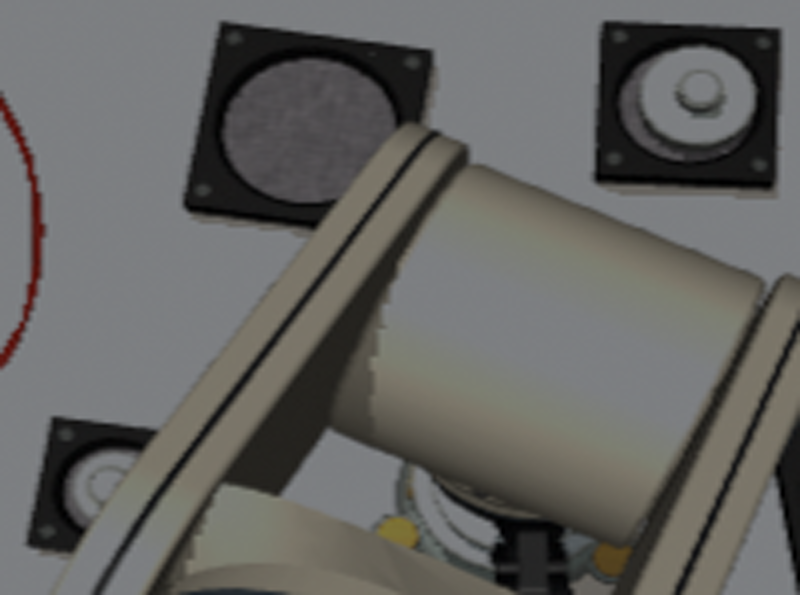

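```bash
python3 - <<'E'
from h import *
t=m.camera("top");T=t["cam_to_world"]
print(ray(t,T,(370,174.6),.041),ray(t,T,(366.4,179.7),.01), ray(t,T,(195+107/4-.5,150+482/3.5-.5),.041))
E
```

```text
[ 0.6282 -0.2848  0.041 ] [ 0.6274 -0.2812  0.01  ] [ 0.4368 -0.0285  0.041 ]
```

c sits flat in its recess, about 3.7 mm off centre (limit 9), shifted to −y. I correct by gripping 1 mm further to −y and shifting nest_b's target slightly to +y.

```bash
sed -i 's/^S=.*/S=np.array([.4305,-.199])/; s/b=(.618,-.113)/b=(.6175,-.1115)/; s/a=(.428,-.3725)/a=(.4278,-.3720)/' h.py
python3 - <<'E'
from h import *
grip(.119,90)
c=m.camera("side");cv2.imwrite("pics/s13.png",cv2.resize(c["image"][130:330,300:480,::-1],None,fx=3,fy=3))
carry("b",.155)
c,T=wcam();cv2.imwrite("pics/w13.png",c["image"][:,:,::-1])
E
python3 -c "
import cv2,numpy as np
cv2.imwrite('pics/ws13.png',np.hstack([cv2.resize(cv2.imread(f'pics/{f}.png'),(400,400)) for f in('w13','s13')]))"
```

```text
grip 0.018935121358932196 [-2.1946  0.073   6.8422] 23.7
lifted 0.015542067172462181 [-0.1702 -0.4855 -5.0698] 24.4333
over b 0.014902452137819447 [ 0.5667 -0.7246 -4.4073] 26.6417
```

View pics/ws13.png

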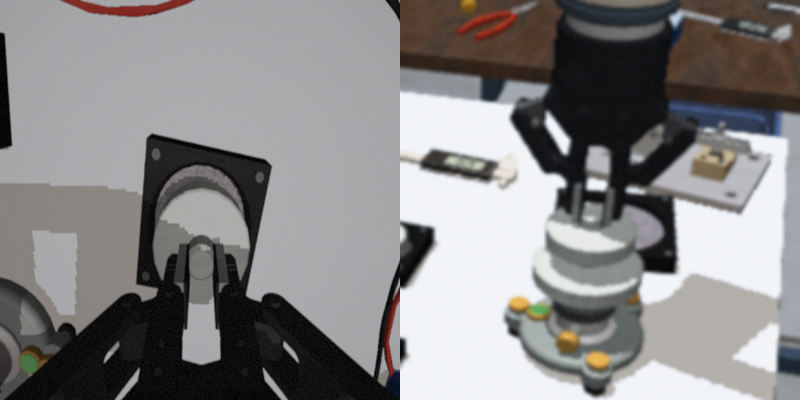

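b is held level (−4.4 N, about its weight) and aligned over nest_b. I lower it.

```bash
python3 - <<'E'
from h import *
lower("b",.022)
c=m.camera("side");cv2.imwrite("pics/s14.png",cv2.resize(c["image"][220:370,190:350,::-1],None,fx=4,fy=4))
E
```

```text
down z 0.033 [-1.953   0.5033  4.5845] [ 0.6177 -0.1115  0.0333] 28.075
```

View pics/s14.png

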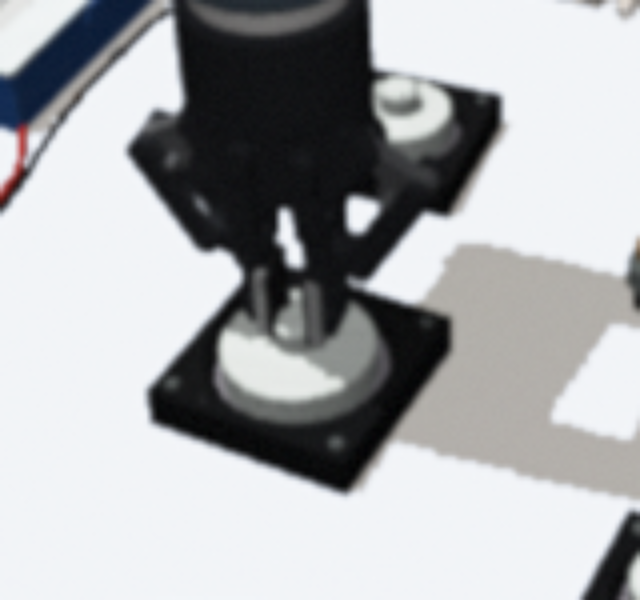

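It touched down within 1 mm of the expected height, inside the recess. I settle it 0.7 mm more, release, and check.

```bash
python3 - <<'E'
from h import *
m.servo_line([*N["b"],.0323],RV,rate=.03);print(m.get_contact_force())
m.command_gripper(.013,20);m.hold(.1);print(m.get_contact_force(),m.get_width())
release("b")
p=m.get_position();m.servo_line([p[0],p[1],.155],RV,rate=.25)
m.servo_line([*S,.165],RV,rate=.3)
wboss(.111,"w15")
c=m.camera("side");cv2.imwrite("pics/s15.png",cv2.resize(c["image"][220:370,190:350,::-1],(427,400)))
t=m.camera("top");cv2.imwrite("pics/t15.png",cv2.resize(t["image"][140:240,230:400,::-1],None,fx=4,fy=4))
E
python3 -c "
import cv2,numpy as np
a=[cv2.resize(cv2.imread(f'pics/{f}.png'),(w,300)) for f,w in(('s15',320),('w15',400))]
cv2.imwrite('pics/x15.png',np.hstack(a))"
```

```text
[-2.4611  0.5987  5.2144]
[-3.1327  0.6915  4.6732] 0.015164364707843846
rel 0.036060354283519995 [-0.0399 -0.6118  0.6955] 29.425
predicted boss px 319.54506121835993 262.3391789175945 30.8333
```

View pics/x15.png

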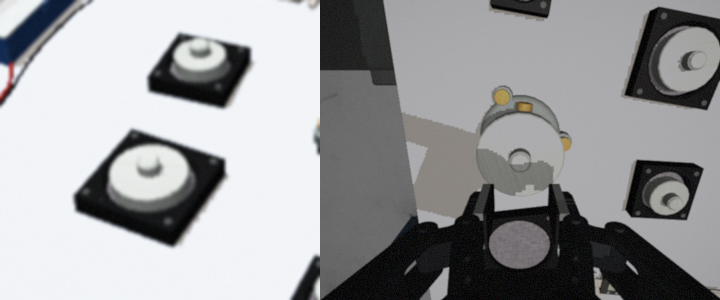

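View pics/t15.png

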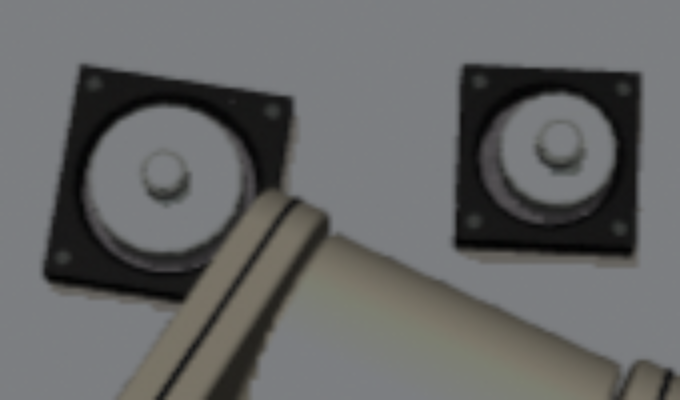

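b is flat in nest_b and well centred, and c is still fine. a's boss is where predicted once the known bias is taken off. I grip and carry a.

```bash
python3 - <<'E'
from h import *
grip(.102,110)
c=m.camera("side");cv2.imwrite("pics/s16.png",cv2.resize(c["image"][130:330,300:480,::-1],None,fx=3,fy=3))
carry("a",.145)
c,T=wcam();cv2.imwrite("pics/w16.png",c["image"][:,:,::-1])
E
python3 -c "
import cv2,numpy as np
cv2.imwrite('pics/ws16.png',np.hstack([cv2.resize(cv2.imread(f'pics/{f}.png'),(400,400)) for f in('w16','s16')]))"
```

```text
grip 0.018770005754558405 [-1.68   -0.8272  6.7806] 32.1
lifted 0.013907646795537524 [-0.4818 -0.2334 -5.3139] 32.8333
over a 0.01460560412329787 [ 0.052  -0.9703 -5.4943] 34.8583
```

View pics/ws16.png

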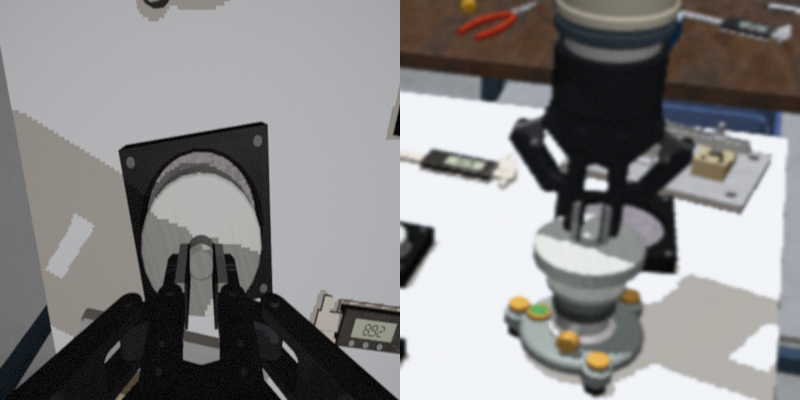

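a hangs level over nest_a, with the recess perhaps 1–2 mm further to +x as seen in the wrist view. I shift x by 1 mm and lower.

```bash
python3 - <<'E'
from h import *
lower("a",.022,off=(.0012,0))
c=m.camera("side");cv2.imwrite("pics/s17.png",cv2.resize(c["image"][170:320,340:470,::-1],None,fx=4,fy=4))
E
```

```text
down z 0.033 [0.5576 1.2334 4.8058] [ 0.4291 -0.3721  0.0333] 36.2917
```

View pics/s17.png

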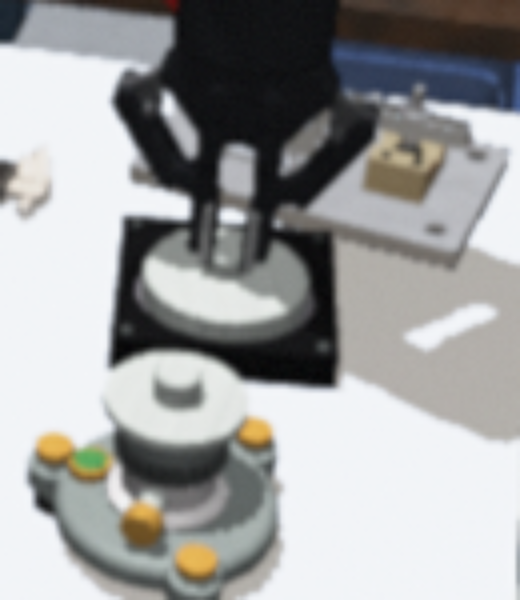

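Weight a is inside the recess at the same height as b was. I settle it, release, back off and inspect all four.

```bash
python3 - <<'E'
from h import *
p=N["a"];m.servo_line([p[0]+.0012,p[1],.0323],RV,rate=.03)
m.command_gripper(.013,20);m.hold(.1);print(m.get_contact_force(),m.get_width())
release("a")
p=m.get_position();m.servo_line([p[0],p[1],.23],RV,rate=.25)
m.move_to([.245,-.575,.25],[2.0003,.41,-2.0008])
print(m.get_time())
c=m.camera("side");cv2.imwrite("pics/s18.png",cv2.resize(c["image"][210:410,220:440,::-1],None,fx=3.5,fy=3))
t=m.camera("top");cv2.imwrite("pics/t18.png",cv2.resize(t["image"][145:335,195:470,::-1],None,fx=2.9,fy=3,interpolation=cv2.INTER_CUBIC))
print(m.get_contact_force())
E
```

```text
[-3.0709  2.2614  7.799 ] 0.014449623528184803
rel 0.03611864524897177 [-0.7898  0.381  -1.1594] 37.65
39.5333
[-0.3215 -0.0816 -0.0923]
```

View pics/s18.png

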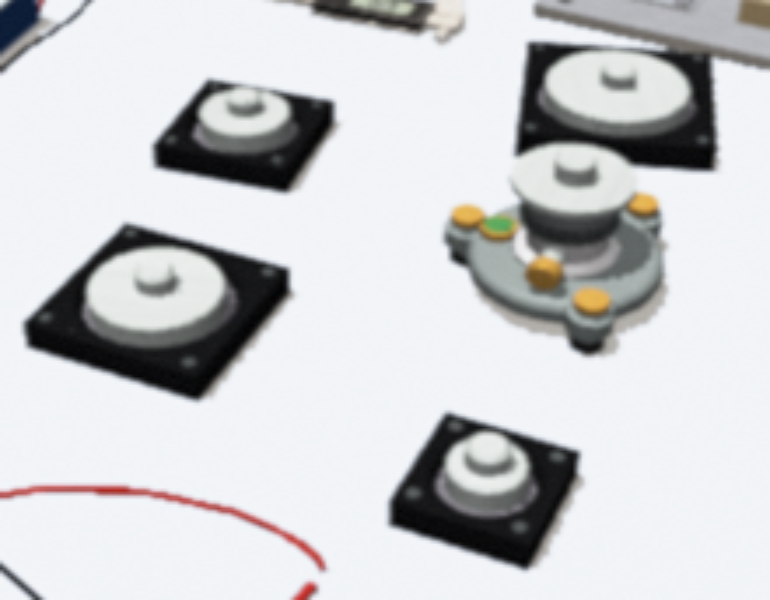

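View pics/t18.png

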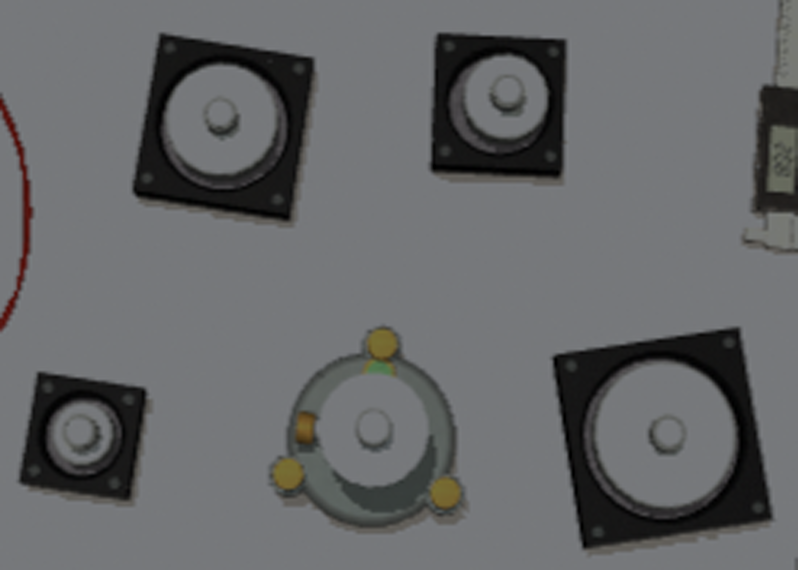

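All four stand inside their recesses in both views. A quick numeric check before handing in.

```bash
python3 - <<'E'
from h import *
t=m.camera("top");T=t["cam_to_world"]
F=dict(d=(223.4,290.1),a=(422.5,290.8),b=(271.9,187),c=(366.4,179.7))
for n,(u,v) in dict(d=(81,432),a=(667,434),b=(221,116),c=(508,93)).items():
    w=ray(t,T,(195+u/2.9-.4,145+v/3-.4),.041); f=ray(t,T,F[n],.01); print(n,1e3*(w-f)[:2])
m.sign_off()
E
```

```text
d [-0.1739 -2.8804]
a [0.0201 1.8881]
b [-1.2719 -0.067 ]
c [-0.9966 -3.1698]
the job is handed in; nothing more can be done
```

All four weights came off the tester from the top down, d, c, b, then a. Each one was lowered onto its own nest's floor and released, and the job was handed in at about 40 s of the 96 s allowed. The hand-in gave no verdict.

**Final checks:**
- **Standing:** the side and top pictures show every weight standing flat in its recess. The arm was parked clear, reading about 0.3 N of force.
- **Centring:** in the top view the weights are about 2.9 mm (d), 3.3 mm (c), 1.3 mm (b) and 1.9 mm (a) off their nests' centres. The limit is 9 mm.
- **Height:** on lowering, d touched down exactly at the predicted height, and c, b and a came within about 1 mm of it. I did not measure tilt numerically.

**What disagreed or failed:**
- **First grasp:** the first closing on d missed. At the grasp width the fingertips sit level with the TCP, not 22 mm ahead as stated. I felt for the true depth, touching d's disc with about 13 N, and then gripped normally.
- **Wrist camera:** it reads about 3 mm too far in +y, so I used the fixed cameras' positions instead.
- **Weight c:** my rough side-view reading put it at y = −0.279, while the top view gave −0.285. Either value is within tolerance.

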